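Sort the stud tins by weight

ROBOT

A 6-joint arm with a two-finger parallel gripper is mounted at the origin on the work surface. World frame = base frame: x ahead of the robot, y to its left, z up, the work surface at z = 0. Lengths are in mm, angles in rad, forces in N, time in s.
With the tool pointing down it reaches from about 350 to 775 mm from the base axis. Payload 7.3 kg.
Tool frame: the origin (TCP) lies midway between the tips of the shut fingers; the grasp point (between the pads) lies 19 mm behind it; z points along the fingers, x is the direction in which the jaws open and shut, and the axes are right-handed (so a half turn about z gives the same grasp; the last joint's range is limited). The gripper opens to 92 mm and grips with 3 to 60 N. Pads are 19 mm wide; open, the fingers measure 130 mm over their backs; the gripper's body (75 mm by 190 mm) begins 47 mm behind the grasp point.
Start: joints at [-1.284, 0.342, 1.524, -0, 1.275, -0.146], TCP at [220.217, -476.605, 196.441] pointing down, gripper open.
Joint ranges: [-2.53, 2.53], [-0.77, 2.02], [0.04, 2.7], [-1, 4.14], [0.28, 2.66], [-3.11, 3.11]. Speed limits (rad/s): [2.57, 2.57, 3.14, 3.14, 3.14, 3.14].

INTERFACE

Orientations are given as [roll, pitch, yaw] about the fixed x, y, z axes, in that order (R = Rz(yaw) Ry(pitch) Rx(roll)).
In Python, from plant import bot gives the robot as it stands.
- The arm moves only by the shell command python3 -m pendant 'ROWS' [OPENING]. ROWS is JSON, a list of rows, each an object with "linear": the shift along the world's x, y, z in mm, a list of three; "twist": the turn about the world's z in degrees. In form: [{"linear": [x, y, z], "twist": twist}, ...]. A call has 1 to 20 rows; each row is the pose to reach, as a shift and turn from the pose commanded when the call began; what a row does not reach only later rows make up. A row lasts 1/8 s, in which the tool goes at most 62.5 mm and 10.7 degrees, less where a joint would pass 70% of its speed; a pose out of reach is approached as far as the arm can. A call with a gripper value outside its range is refused whole. OPENING is the closure in counts, from 0 (fully open) to 255 (shut), set as the call begins (- or left out, the last holds). The fingers move at their own pace and stop on an object; the grip force is fixed at half the most. Time passes only in rows, so rows that repeat a pose let the fingers close. It gives the time, the measured TCP pose, the force and the opening at its end, in the units of the state.
- bot.get_obs(): the state, without advancing time (a new reading comes with each control period).
- bot.capture(name): name is "scene" or "top" or "wrist"; returns a dict with "frame" (400x640x3 uint8, blue, green, red), "z_map" (400x640 float32, mm along the optical axis (not along the pixel's ray), 0 where there is no reading), "fx", "fy", "cx", "cy" (pixels), "rvec" (rotation vector, rad) and "tvec" (3), from world to camera coordinates, as OpenCV has them. Camera axes: x right, y down, z forward; pixel columns grow to the right and rows downward; lengths in mm; the calibration is good to about 2 mm. A picture is of the moment at which its call begins.
- bot.close_job(): hands the job in, once; it reports no verdict.
The state is a dict: "time": time; "joint_positions": joint angles; "dq": joint speeds; "tau": joint torques, N m; "tool_pos": TCP position; "tcp_rot": TCP orientation; "contact_force": force on the tool from outside, world axes, zero at the start; "moment": the same for the moment, N m; "grip_width": finger opening in mm.
Only numpy, scipy, OpenCV 4.12 (cv2) and the standard library are available. Lean on these libraries where they do the work, as an engineer would, in place of code of your own. Each camera call takes 0.05 s, during which the arm holds its last target. There are 200 camera calls.

TASK

Three look-alike closed tins of spare crampon studs stand among the gear on the bench, some full and some used up, and only their weight tells which. Stand every full tin in the divided plywood crate, one to a compartment, and every used-up tin on the low steel tray. Keep the tins upright, set them down gently without dropping them, and do not knock the bottle, the carabiner or the anti-balling plate out of place.

Things in the scene. Friction and masses are not known exactly. Their poses are not given: they have to be found in the camera images.
- tin1: closed round aluminium tin with a dark twist cap, 60 mm diameter, 95 mm tall, standing upright; the cap (the best grip, 60 mm across) is the top 29 mm. The three tins look the same; one or two of them are full and weigh 0.4 to 0.66 kg, the other ones are used up and weigh about 0.11 kg. Contents sit loose inside. Origin at the centre of its underside, z up
- tin2: closed round aluminium tin with a dark twist cap, 60 mm diameter, 95 mm tall, standing upright; the cap (the best grip, 60 mm across) is the top 29 mm. The three tins look the same; one or two of them are full and weigh 0.4 to 0.66 kg, the other ones are used up and weigh about 0.11 kg. Contents sit loose inside. Origin at the centre of its underside, z up
- tin3: closed round aluminium tin with a dark twist cap, 60 mm diameter, 95 mm tall, standing upright; the cap (the best grip, 60 mm across) is the top 29 mm. The three tins look the same; one or two of them are full and weigh 0.4 to 0.66 kg, the other ones are used up and weigh about 0.11 kg. Contents sit loose inside. Origin at the centre of its underside, z up
- crate: open plywood crate fixed to the bench, 190 x 105 x 45 mm (own x, y, z), walls, floor and divider 6 mm thick; one divider across its middle makes two compartments of 86 x 93 mm, centred at own x = -46 and +46 mm, y = 0. Origin at the centre of its underside, z up; inner floor at z = 6 mm. It may be on the left or the right
- tray: low open dark steel tray fixed to the bench, 190 x 110 x 18 mm (own x, y, z), walls and floor 3 mm, no divider; room for two tins at own x = -46 and +46 mm. Origin at the centre of its underside, z up; inner floor at z = 3 mm. The crate and the tray lie on different sides, one left and one right
- mat: flat cork-rubber mat fixed to the bench, 320 x 200 x 4 mm (own x, y, z), on which the tins, the bottle and the case stand close together. Origin at the centre of its underside
- bottle: white plastic bottle with black cap, 56 mm diameter, 165 mm tall, standing loose on the mat among the tins; bystander. Origin at the centre of its underside, z up
- case: closed black hard case fixed on the mat beyond the tins, 90 x 140 x 120 mm (own x, y, z); an obstacle, not to be opened. Origin at the centre of its underside, z up
- carabiner: black locking carabiner lying flat and loose, 110 x 66 x 12 mm, long axis own x; bystander. Origin at its centre on the bench, z up
- plate: yellow aluminium crampon anti-balling plate lying flat and loose, 115 x 78 x 15 mm, long axis own x; bystander. Origin at the centre of its underside, z up
Things that resemble listed ones, but are neither listed nor needed, are in the scene too. Leave any blue or pink look-alike of the tin1 alone.

How it is judged (in metres and radians):
At the end, for the whole second after the job is handed in: Full tins (pressing with over 2.5 N) stand in the crate, used-up tins (under 2.5 N) on the tray: underside within 4 mm of the inner floor, axis within 90 mm (own x) and 50 mm (own y) of the container's centre, upright within 0.1 rad, released and at rest (((x of tin1 in the frame of crate between -0.09 and 0.09 m and y of tin1 in the frame of crate between -0.05 and 0.05 m and z of tin1 in the frame of crate below 0.01 m and contact force between tin1 and crate above 2.5 N) or (x of tin1 in the frame of tray between -0.09 and 0.09 m and y of tin1 in the frame of tray between -0.05 and 0.05 m and z of tin1 in the frame of tray below 0.007 m and contact force between tin1 and tray between 0.3 and 2.5 N)) and angle between each of tin1, tin2, tin3's own z axis and vertical below 0.1 rad and linear speed of each of tin1, tin2, tin3 below 0.02 m/s and ((x of tin2 in the frame of crate between -0.09 and 0.09 m and y of tin2 in the frame of crate between -0.05 and 0.05 m and z of tin2 in the frame of crate below 0.01 m and contact force between tin2 and crate above 2.5 N) or (x of tin2 in the frame of tray between -0.09 and 0.09 m and y of tin2 in the frame of tray between -0.05 and 0.05 m and z of tin2 in the frame of tray below 0.007 m and contact force between tin2 and tray between 0.3 and 2.5 N)) and ((x of tin3 in the frame of crate between -0.09 and 0.09 m and y of tin3 in the frame of crate between -0.05 and 0.05 m and z of tin3 in the frame of crate below 0.01 m and contact force between tin3 and crate above 2.5 N) or (x of tin3 in the frame of tray between -0.09 and 0.09 m and y of tin3 in the frame of tray between -0.05 and 0.05 m and z of tin3 in the frame of tray below 0.007 m and contact force between tin3 and tray between 0.3 and 2.5 N))); the robot touches nothing.
It fails at once if the bottle, carabiner or plate is knocked more than 25 mm from its place (distance of any of bottle, carabiner, plate from where it was at the start of the episode above 0.025 m).
It fails at once if the bottle is tipped over (0.5 rad) (angle between bottle's own z axis and vertical above 0.5 rad).
It fails at once if a tin is tipped more than 0.6 rad (angle between any of tin1, tin2, tin3's own z axis and vertical above 0.6 rad).
It fails at once if a tin is dropped (falls at over 0.45 m/s, about 10 mm, with no finger on it) ((linear speed of tin1 above 0.45 m/s and contact force between tin1 and the fingers below 0.1 N) or (linear speed of tin2 above 0.45 m/s and contact force between tin2 and the fingers below 0.1 N) or (linear speed of tin3 above 0.45 m/s and contact force between tin3 and the fingers below 0.1 N)).
It fails at once if a tin is slammed into the crate or tray (over 60 N) (contact force between any of tin1, tin2, tin3 and crate above 60 N or contact force between any of tin1, tin2, tin3 and tray above 60 N).
It also fails if it takes over 72 s, if anything falls off the work surface, if the arm or the gripper's body presses on something with over 40 N, if the wrist force passes 120 N, or if a joint passes its speed limit or range.

## Working session

There is one attempt and no reset: what is moved stays moved. The work goes in short steps, Python scripts to look and compute and a shell command to move; the robot and the scene stay as the last step left them, time stands still between calls to the robot, and variables do not carry over. Pictures are saved under pics/ and viewed, about 8 in all and at most 12, crops included, and the job is handed in when it is done.

```bash
mkdir -p pics; ls; cat > h.py <<'E'
import numpy as np,cv2
from plant import bot
def cap(n):
    d=bot.capture(n);R=cv2.Rodrigues(np.array(d["rvec"],float))[0];t=np.array(d["tvec"],float).ravel()
    z=d["z_map"].astype(float);v,u=np.mgrid[:z.shape[0],:z.shape[1]]
    P=np.stack([(u-d["cx"])/d["fx"]*z,(v-d["cy"])/d["fy"]*z,z],-1)
    W=(P-t)@R; W[z==0]=np.nan
    return d["frame"],W,d
E
python3 - <<'E'
from h import *
for n in("top","scene"):
    f,W,d=cap(n);cv2.imwrite(f"pics/{n}0.png",f);np.save(n+"0.npy",W)
o=bot.get_obs();print(o)
E
```

```text
pics
{'time': 0.1, 'joint_positions': array([-1.28403672e+00,  3.42649420e-01,  1.52493091e+00, -3.03368872e-06,
        1.27539226e+00, -1.45999173e-01]), 'dq': array([-0.00179474, -0.00049237, -0.00274507, -0.00178796, -0.00013492,
       -0.00031156]), 'tau': array([ 1.96945803e-03, -4.32005596e+01, -2.44693422e+01,  7.20109977e-02,
        5.26229572e-02, -5.52396511e-05]), 'tool_pos': array([ 220.07617373, -476.19780369,  195.813083  ]), 'tcp_rot': array([-3.14139477e+00,  1.36567400e-03, -1.13803653e+00]), 'contact_force': array([-0.00684559,  0.3358948 , -0.35736714]), 'moment': array([-0.0235964 , -0.02020513, -0.03089983]), 'grip_width': 91.81763195859533}
```

View pics/top0.png

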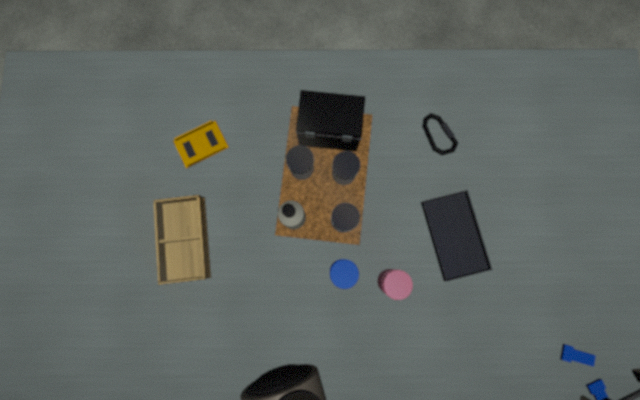

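View pics/scene0.png

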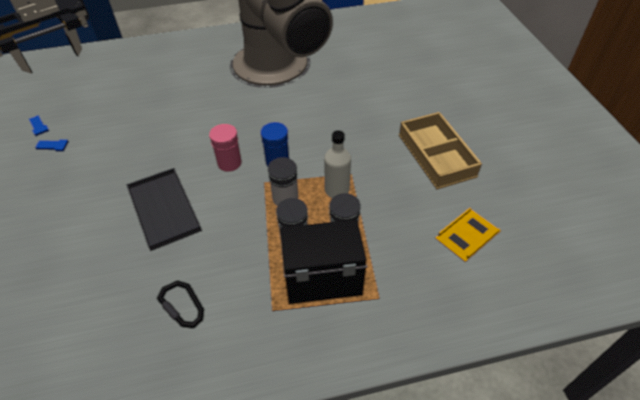

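Top view: three dark-capped tins at (300,161), (346,167) and (346,217). The blue (344,273) and pink (397,284) look-alikes are to be left alone. The bottle is at (291,213), the case at (332,118), the crate on the left at (180,240) and the tray on the right at (456,235). The scene view agrees: three dark caps with aluminium bodies.

```bash
python3 - <<'E'
from h import *
W=np.load("top0.npy");f=cv2.imread("pics/top0.png")
H=W[...,2]
def circ(u,v,r,zlo,zhi,n):
    m=np.zeros(H.shape,bool);m[v-r:v+r,u-r:u+r]=1
    m&=(H>zlo)&(H<zhi);p=W[m]
    c,R=cv2.minEnclosingCircle(p[:,:2].astype(np.float32))
    q=np.percentile(p,[2,98],axis=0)
    print(n,len(p),"cen",np.round(c,1),"R",round(R,1),"mid",q.mean(0).round(1),"ztop",np.median(p[:,2]).round(1))
for n,u,v in(("tA",300,161),("tB",346,167),("tC",346,217),("blue",344,273),("pink",397,284)): circ(u,v,24,85,110,n)
circ(290,212,22,60,100,"bottle body");circ(290,212,22,140,180,"bottle cap")
def rect(u0,v0,u1,v1,zlo,zhi,n):
    m=np.zeros(H.shape,bool);m[v0:v1,u0:u1]=1
    m&=(H>zlo)&(H<zhi);p=W[m]
    r=cv2.minAreaRect(p[:,:2].astype(np.float32));print(n,len(p),np.round(r[0],1),np.round(r[1],1),round(r[2],1),np.median(p[:,2]).round(1), cv2.boxPoints(r).round(0).tolist())
rect(140,185,220,295,30,60,"crate");rect(410,180,500,290,12,30,"tray")
rect(290,80,375,155,112,130,"case")
rect(165,110,240,175,7,25,"plate");rect(410,100,470,165,5,25,"carab")
k=np.concatenate([f[140:250,265:380]]);cv2.imwrite("pics/c0.png",cv2.resize(f[75:305,265:425],None,fx=3,fy=2.6*0+2.6))
E
```

```text
tA 634 cen [655.1  31.8] R 50.5 mid [650.7  44.6  94.6] ztop 97.8
tB 621 cen [627.8 -55.2] R 30.9 mid [626.7 -55.1  96.7] ztop 97.6
tC 651 cen [514.8 -52.5] R 30.5 mid [514.1 -52.   97.2] ztop 97.6
blue 679 cen [395.9 -48.9] R 30.5 mid [396.3 -48.   93.2] ztop 93.6
pink 697 cen [ 374.1 -158.8] R 30.5 mid [ 375.1 -158.1   93. ] ztop 93.5
bottle body 37 cen [513.2  57.4] R 26.1 mid [507.   55.5  81.6] ztop 82.9
bottle cap 153 cen [520.9  62.3] R 12.9 mid [520.7  62.2 164.7] ztop 167.6
crate 1161 [470.  317.2] [190.  106.3] 6.6 42.5 [[369.0, 359.0], [382.0, 253.0], [571.0, 275.0], [558.0, 381.0]]
tray 429 [ 479.9 -313.3] [189.8 111.9] 14.1 15.7 [[374.0, -282.0], [402.0, -391.0], [586.0, -344.0], [558.0, -236.0]]
case 2789 [733.2 -21.3] [139.9  97.2] 84.1 122.8 [[678.0, -86.0], [774.0, -96.0], [789.0, 43.0], [692.0, 53.0]]
plate 377 [700.7 291.8] [ 77.9 110. ] 27.7 10.5 [[641.0, 322.0], [692.0, 225.0], [761.0, 261.0], [710.0, 359.0]]
carab 530 [ 723.2 -284.6] [108.9  61.6] 27.1 9.5 [[661.0, -282.0], [689.0, -337.0], [786.0, -287.0], [758.0, -232.0]]
```

View pics/c0.png

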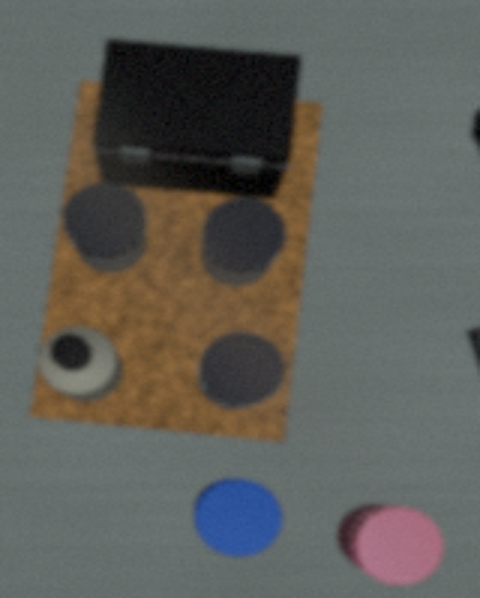

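```bash
python3 - <<'E'
from h import *
W=np.load("top0.npy");H=W[...,2]
m=np.zeros(H.shape,bool);m[140:182,280:320]=1
m&=(H>95)&(H<101)&(W[...,0]<672);p=W[m][:,:2]
print(len(p),cv2.minEnclosingCircle(p.astype(np.float32)),np.percentile(p,[2,98],axis=0),np.median(p,axis=0))
E
python3 -m pendant '[{"linear":[60,85,0],"twist":5},{"linear":[295,424,0],"twist":20},{"linear":[295,424,0],"twist":20},{"linear":[295,424,0],"twist":20},{"linear":[295,424,0],"twist":20},{"linear":[295,424,0],"twist":20},{"linear":[295,424,0],"twist":20},{"linear":[295,424,0],"twist":20},{"linear":[295,424,0],"twist":20},{"linear":[295,424,0],"twist":20},{"linear":[295,424,0],"twist":20},{"linear":[295,424,0],"twist":20}]' 0
```

```text
577 ((639.5517578125, 45.84951400756836), 30.329345703125) [[612.60952514  18.79916392]
 [666.05040549  72.52403212]] [639.02402695  44.7181574 ]
time: 1.6
tool_pos: [514.6, -54.0, 196.6]
tcp_rot: [3.141, -0.0, -0.791]
contact_force: [-0.0, -0.4, -1.3]
grip_width: 91.8
```

```bash
python3 -m pendant '[{"linear":[0,0,-40],"twist":0},{"linear":[0,0,-80],"twist":0},{"linear":[0,0,-110],"twist":0},{"linear":[0,0,-129],"twist":0},{"linear":[0,0,-129],"twist":0}]'; python3 -m pendant '[{"linear":[0,0,0],"twist":0},{"linear":[0,0,0],"twist":0},{"linear":[0,0,0],"twist":0},{"linear":[0,0,0],"twist":0},{"linear":[0,0,0],"twist":0},{"linear":[0,0,0],"twist":0}]' 255
```

```text
time: 2.22
tool_pos: [513.9, -53.3, 66.4]
tcp_rot: [3.14, 0.002, -0.791]
contact_force: [1.0, 0.9, 0.3]
grip_width: 91.7
time: 2.98
tool_pos: [519.2, -54.4, 70.2]
tcp_rot: [-3.138, -0.009, -0.789]
contact_force: [4.4, -4.1, 13.9]
grip_width: 36.3
```

```bash
python3 - <<'E'
from h import *
a=[]
for n in("wrist","scene","top"):
    f,W,d=cap(n);np.save(n+"1.npy",W);a.append(f)
s=cv2.resize(a[1][80:280,180:440],(520,400));t=cv2.resize(a[2][100:300,230:430],(400,400))
w=cv2.resize(a[0],(400,250));c=np.zeros((652,920,3),np.uint8);c[:400,:520]=s;c[:400,520:]=t;c[402:,:400]=w
cv2.imwrite("pics/m1.png",cv2.resize(c,(800,567)));o=bot.get_obs();print(o['contact_force'],o['tool_pos'],o['grip_width'])
E
```

```text
[ 6.47202149 -8.23809342 24.25864614] [521.27409735 -55.2894525   71.76098658] 24.38002788177561
```

View pics/m1.png

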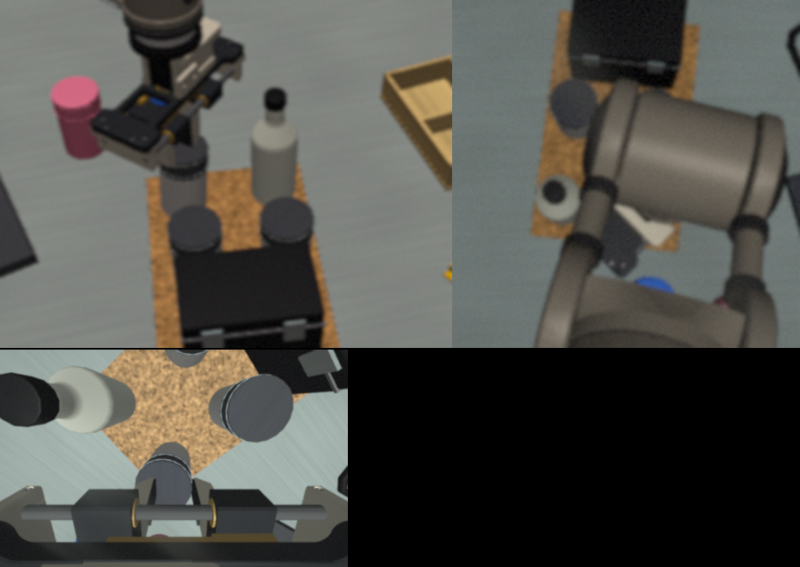

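The fingers look to be sliding off the tin instead of holding the 60 mm cap. Before moving anything I'll measure where the tin is relative to the fingers.

```bash
python3 - <<'E'
from h import *
for n in("wrist1","scene1"):
    W=np.load(n+".npy");H=W[...,2]
    print(n)
    for z0 in range(20,150,10):
        m=(H>z0)&(H<z0+10)&(abs(W[...,0]-515)<75)&(abs(W[...,1]+52)<75);p=W[m]
        if len(p)>5: print(z0,len(p),np.percentile(p,[1,99],axis=0).round(0)[:,:2].tolist())
W=np.load("wrist1.npy");f=None
for v in range(200,400,14): print(v,[tuple(W[v,u].round(0).astype(int)) if np.isfinite(W[v,u]).all() else None for u in(270,300,320,350)])
E
```

```text
wrist1
20 185 [[513.0, -68.0], [544.0, -24.0]]
30 208 [[513.0, -68.0], [543.0, -23.0]]
40 244 [[512.0, -67.0], [543.0, -22.0]]
50 269 [[513.0, -66.0], [542.0, -22.0]]
60 267 [[518.0, -63.0], [542.0, -22.0]]
70 199 [[506.0, -56.0], [542.0, -19.0]]
80 477 [[512.0, -68.0], [542.0, -19.0]]
90 910 [[492.0, -59.0], [541.0, -18.0]]
100 5546 [[495.0, -74.0], [542.0, -21.0]]
110 721 [[501.0, -72.0], [551.0, -23.0]]
120 786 [[502.0, -71.0], [551.0, -22.0]]
130 668 [[506.0, -68.0], [547.0, -26.0]]
140 651 [[497.0, -76.0], [545.0, -28.0]]
scene1
20 44 [[519.0, -81.0], [540.0, -24.0]]
30 90 [[519.0, -79.0], [543.0, -23.0]]
40 93 [[512.0, -79.0], [543.0, -23.0]]
50 95 [[512.0, -78.0], [542.0, -22.0]]
60 93 [[511.0, -77.0], [542.0, -22.0]]
70 86 [[510.0, -78.0], [542.0, -18.0]]
80 108 [[516.0, -77.0], [542.0, -18.0]]
90 154 [[496.0, -65.0], [541.0, -17.0]]
100 172 [[504.0, -64.0], [544.0, -22.0]]
110 59 [[503.0, -79.0], [550.0, -24.0]]
120 63 [[503.0, -79.0], [550.0, -23.0]]
130 50 [[500.0, -78.0], [551.0, -22.0]]
140 35 [[501.0, -72.0], [552.0, -22.0]]
200 [(np.int64(490), np.int64(-26), np.int64(
[... 2132 characters left out ...]
int64(-33), np.int64(200)), (np.int64(536), np.int64(-36), np.int64(200)), (np.int64(541), np.int64(-41), np.int64(200))]
368 [(np.int64(529), np.int64(-28), np.int64(204)), (np.int64(533), np.int64(-34), np.int64(203)), (np.int64(536), np.int64(-37), np.int64(204)), (np.int64(541), np.int64(-41), np.int64(204))]
382 [(np.int64(529), np.int64(-28), np.int64(208)), (np.int64(533), np.int64(-34), np.int64(207)), (np.int64(537), np.int64(-36), np.int64(208)), (np.int64(541), np.int64(-41), np.int64(208))]
396 [(np.int64(530), np.int64(-29), np.int64(212)), (np.int64(533), np.int64(-34), np.int64(211)), (np.int64(537), np.int64(-36), np.int64(212)), (np.int64(541), np.int64(-40), np.int64(212))]
```

```bash
python3 -m pendant '[{"linear":[0,0,0],"twist":0},{"linear":[0,0,0],"twist":0},{"linear":[0,0,0],"twist":0},{"linear":[0,0,0],"twist":0},{"linear":[0,0,0],"twist":0},{"linear":[0,0,0],"twist":0},{"linear":[0,0,0],"twist":0},{"linear":[0,0,0],"twist":0}]' 0;  python3 - <<'E'
from h import *
f,W,d=cap("wrist");np.save("wrist2.npy",W)
g,_,_=cap("scene")
c=np.zeros((600,800,3),np.uint8);c[:375,:600]=cv2.resize(f,(600,375));c[375:,:360]=cv2.resize(g[90:240,200:440],(360,225));cv2.imwrite("pics/m2.png",c)
print(bot.get_obs())
E
```

```text
time: 4.12
tool_pos: [517.0, -52.1, 71.0]
tcp_rot: [-3.138, -0.003, -0.789]
contact_force: [-2.7, 3.2, 25.6]
grip_width: 91.5
{'time': 4.225, 'joint_positions': array([-0.2490124 ,  0.46667193,  1.71458298,  0.00186482,  0.95581718,
        0.53922544]), 'dq': array([-8.84357722e-04,  2.44635192e-04, -2.93801543e-05,  2.77403680e-04,
       -7.93799710e-04, -2.23440770e-04]), 'tau': array([-1.62798867e+00, -3.34423900e+01, -1.59345943e+01, -1.11243736e+00,
       -2.24630356e+00, -2.28526391e-02]), 'tool_pos': array([516.82047376, -52.04339503,  70.89073241]), 'tcp_rot': array([-3.13796069e+00, -3.09381792e-03, -7.89315904e-01]), 'contact_force': array([-3.28641279,  3.07661544, 26.19971858]), 'moment': array([1.48906738, 1.37154427, 0.02356278]), 'grip_width': 91.69674714568204}
```

View pics/m2.png

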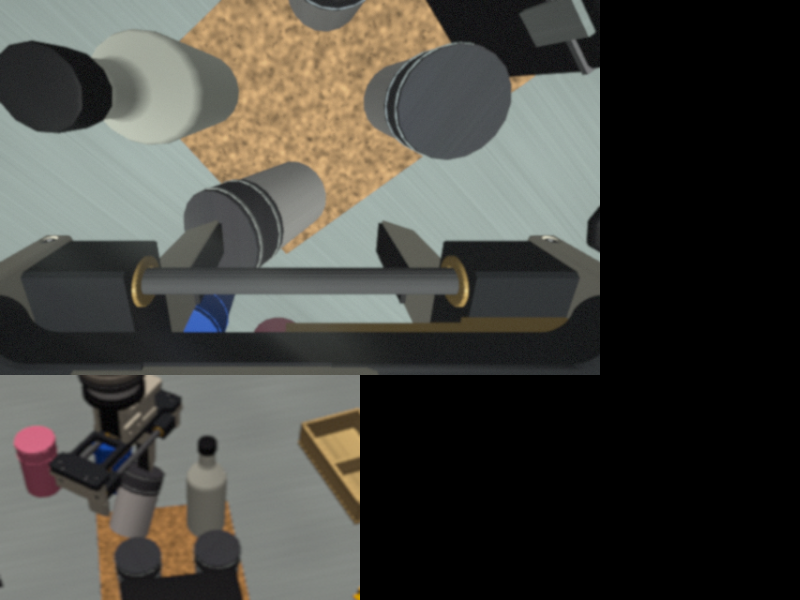

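```bash
python3 - <<'E'
from h import *
W=np.load("wrist2.npy");s=640/600
J=np.array([.707,-.707]);A=np.array([.707,.707]);c=np.array([516.8,-52])
def q(x,y):
    p=W[int(y*s),int(x*s)];d=p[:2]-c
    return x,y,p.round(0).tolist(),"J,A",(d@J).round(0),(d@A).round(0)
for pts in ([(200,205),(215,210),(240,230),(235,250),(245,215),(260,215),(265,240),(290,200),(310,180),(300,225)],[(215,230),(210,245),(200,260),(185,270),(180,300),(170,315)],[(380,228),(385,245),(395,270),(400,290),(404,298),(385,262),(420,300),(430,310)]):
    for a in pts: print(*q(*a))
    print()
E
```

```text
200 205 [488.0, 3.0, 95.0] J,A -59.0 18.0
215 210 [495.0, -5.0, 101.0] J,A -49.0 17.0
240 230 [500.0, -22.0, 110.0] J,A -33.0 9.0
235 250 [487.0, -29.0, 108.0] J,A -38.0 -5.0
245 215 [509.0, -18.0, 112.0] J,A -29.0 19.0
260 215 [512.0, -25.0, 104.0] J,A -22.0 15.0
265 240 [504.0, -37.0, 109.0] J,A -20.0 2.0
290 200 [522.0, -38.0, 74.0] J,A -6.0 13.0
310 180 [535.0, -46.0, 42.0] J,A 8.0 17.0
300 225 [511.0, -59.0, 67.0] J,A 1.0 -9.0

215 230 [490.0, -12.0, 111.0] J,A -47.0 9.0
210 245 [491.0, -14.0, 126.0] J,A -45.0 8.0
200 260 [491.0, -13.0, 142.0] J,A -45.0 9.0
185 270 [513.0, -6.0, 181.0] J,A -35.0 30.0
180 300 [486.0, -16.0, 162.0] J,A -47.0 3.0
170 315 [486.0, -15.0, 171.0] J,A -47.0 5.0

380 228 [555.0, -79.0, 108.0] J,A 46.0 9.0
385 245 [552.0, -82.0, 119.0] J,A 46.0 4.0
395 270 [559.0, -51.0, 183.0] J,A 29.0 31.0
400 290 [557.0, -55.0, 186.0] J,A 30.0 26.0
404 298 [546.0, -90.0, 149.0] J,A 47.0 -6.0
385 262 [546.0, -88.0, 122.0] J,A 46.0 -5.0
420 300 [553.0, -85.0, 161.0] J,A 49.0 2.0
430 310 [555.0, -82.0, 171.0] J,A 48.0 6.0
```

The tin is tipped about 0.45 rad toward the left finger. The depth data also shows why. The finger tips are really at about z 100 while the TCP reads 71, so the tips are roughly 30 mm higher than reported and are pressing on the cap top. I'll ease off while dragging the tin gently back upright.

```bash
python3 -m pendant '[{"linear":[1,-1,0.5],"twist":0},{"linear":[3,-3,1],"twist":0},{"linear":[5,-5,1.5],"twist":0},{"linear":[7,-7,2],"twist":0},{"linear":[9,-9,2.5],"twist":0},{"linear":[11,-11,3],"twist":0}]';  python3 - <<'E'
from h import *
f,W,d=cap("wrist");np.save("wrist3.npy",W)
cv2.imwrite("pics/m3.png",cv2.resize(f[:,:],(600,375)))
o=bot.get_obs();print(o['tool_pos'],o['contact_force'],o['grip_width'])
E
```

```text
time: 4.97
tool_pos: [528.6, -64.0, 73.4]
tcp_rot: [-3.138, -0.005, -0.789]
contact_force: [-0.3, -0.1, 15.6]
grip_width: 91.7
[528.89478958 -64.3074909   73.4457028 ] [ 1.24891771 -0.45868734 16.49031839] 91.98547824604069
```

View pics/m3.png

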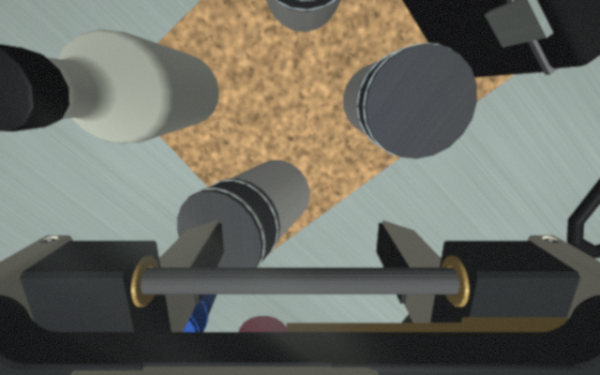

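The tilt is reducing, so I'll continue the same way.

```bash
python3 -m pendant '[{"linear":[2,-2,0.5],"twist":0},{"linear":[4,-4,1],"twist":0},{"linear":[6,-6,1.5],"twist":0},{"linear":[8,-8,2],"twist":0},{"linear":[10,-10,2.5],"twist":0},{"linear":[12,-12,2.5],"twist":0}]';  python3 - <<'E'
from h import *
f,W,d=cap("wrist");np.save("wrist4.npy",W);cv2.imwrite("pics/w4.png",f)
f2,W2,_=cap("scene");np.save("scene4.npy",W2);cv2.imwrite("pics/s4.png",f2)
o=bot.get_obs();print(o['tool_pos'],o['contact_force'],o['grip_width'])
# top-surface plane of the tin
m=(W[...,2]>85)&(W[...,2]<112)&(np.hypot(W[...,0]-512,W[...,1]+45)<45)
p=W[m];print(len(p))
best=0;rng=np.random.default_rng(0)
for i in range(500):
    a=p[rng.choice(len(p),3,0)];n=np.cross(a[1]-a[0],a[2]-a[0]);n/=np.linalg.norm(n)+1e-9
    k=abs((p-a[0])@n)<1.2
    if k.sum()>best:best=k.sum();b=k;N=n
q=p[b];c=q.mean(0);n=np.linalg.svd(q-c,full_matrices=False)[2][2];print(best,c,n*np.sign(n[2]),np.percentile(q,[1,99],axis=0))
E
```

```text
time: 5.78
tool_pos: [537.9, -75.5, 72.6]
tcp_rot: [3.141, 0.001, -0.789]
contact_force: [-0.1, -0.2, 0.5]
grip_width: 92.0
[537.96657729 -75.6209299   72.50496692] [-0.51972322  0.25086067  0.04851419] 91.58002477020143
7337
6104 [520.79221646 -53.48173904  99.90285798] [7.58482562e-04 8.01036314e-04 9.99999392e-01] [[491.48060588 -81.21012331  98.76519859]
 [544.36845516 -25.93350752 100.97230024]]
```

```bash
python3 -m pendant '[{"linear":[0,0,5],"twist":0},{"linear":[0,0,15],"twist":0},{"linear":[0,0,35],"twist":0},{"linear":[0,0,55],"twist":0},{"linear":[0,0,60],"twist":0},{"linear":[0,0,60],"twist":0}]';  python3 - <<'E'
from h import *
f,W,d=cap("wrist");np.save("wrist5.npy",W);cv2.imwrite("pics/w5.png",f)
o=bot.get_obs();t=o['tool_pos'];print(t,o['contact_force'])
H=W[...,2]
m=(H>96.5)&(H<104)
n,l,st,ce=cv2.connectedComponentsWithStats(m.astype(np.uint8))
for i in range(1,n):
    if st[i,4]>400:
        p=W[l==i];print(st[i],np.median(p,0).round(1),[np.round(x,1) for x in cv2.minEnclosingCircle(p[:,:2].astype(np.float32))])
J=np.array([.707,-.707]);A=np.array([.707,.707]);D=W[...,:2]-t[:2]
a=D@J;b=D@A
for s in(-1,1):
    k=(abs(a*s-55)<15)&(abs(b)<14)&(H>t[2]-20)&(H<t[2]+90)
    hz=H[k];print(s,k.sum(),np.percentile(hz,[0.2,1,5,20])-t[2], "J",np.percentile(a[k],[1,50,99]).round(),"A",np.percentile(b[k],[1,50,99]).round())
E
```

```text
time: 6.62
tool_pos: [538.2, -75.6, 133.1]
tcp_rot: [-3.141, -0.001, -0.789]
contact_force: [-0.5, -0.1, 0.0]
grip_width: 91.8
[537.87842933 -75.49330069 132.56905877] [ 0.3765696  -0.13171127 -0.97036003]
[ 260    0   81   26 1386] [624.7  26.8  99.8] [array([629.7,  31.8]), np.float64(25.0)]
[ 348   58   89   92 6279] [629.1 -55.5  99.9] [array([628.5, -56.8]), np.float64(30.4)]
[ 239  173   80   76 4625] [517.4 -52.8  99.9] [array([516.2, -53.9]), np.float64(30.4)]
-1 2832 [32.20598004 33.06673195 37.0397961  47.02343821] J [-62. -48. -45.] A [-10.  11.  12.]
1 2831 [31.83665899 33.0620611  37.10950437 46.93498651] J [46. 49. 64.] A [-10.  10.  11.]
```

The tin is upright again at (516.5,-53.5) with its top at z 99.9. The finger tips sit 32 mm above the reported TCP, so grasping needs a reported z of about 36.

```bash
python3 -m pendant '[{"linear":[-21.5,22,0],"twist":0},{"linear":[-21.5,22,0],"twist":0},{"linear":[-21.5,22,-20],"twist":0},{"linear":[-21.5,22,-45],"twist":0},{"linear":[-21.5,22,-70],"twist":0},{"linear":[-21.5,22,-90],"twist":0},{"linear":[-21.5,22,-97],"twist":0},{"linear":[-21.5,22,-97],"twist":0}]'; python3 -m pendant '[{"linear":[0,0,0],"twist":0},{"linear":[0,0,0],"twist":0},{"linear":[0,0,0],"twist":0},{"linear":[0,0,0],"twist":0},{"linear":[0,0,0],"twist":0},{"linear":[0,0,0],"twist":0}]' 255
```

```text
time: 7.68
tool_pos: [516.7, -53.8, 35.6]
tcp_rot: [3.141, 0.001, -0.789]
contact_force: [0.6, 0.7, -0.2]
grip_width: 92.1
time: 8.43
tool_pos: [516.7, -53.4, 36.2]
tcp_rot: [-3.141, 0.0, -0.789]
contact_force: [-3.0, 2.4, 5.1]
grip_width: 59.2
```

Gripped at 59 mm. Lifting to weigh.

```bash
python3 -m pendant '[{"linear":[0,0,3],"twist":0},{"linear":[0,0,10],"twist":0},{"linear":[0,0,25],"twist":0},{"linear":[0,0,40],"twist":0},{"linear":[0,0,60],"twist":0},{"linear":[0,0,80],"twist":0},{"linear":[0,0,90],"twist":0},{"linear":[0,0,90],"twist":0},{"linear":[0,0,90],"twist":0},{"linear":[0,0,90],"twist":0}]'; for i in 1 2 3; do python3 -m pendant '[{"linear":[0,0,0],"twist":0}]' | grep -E "force|width"; done
```

```text
time: 9.68
tool_pos: [516.2, -53.5, 125.2]
tcp_rot: [3.141, 0.001, -0.789]
contact_force: [0.4, 1.0, -6.1]
grip_width: 59.5
contact_force: [-0.6, 0.4, -6.2]
grip_width: 59.5
contact_force: [0.0, -0.8, -6.3]
grip_width: 59.3
contact_force: [0.6, -0.4, -6.2]
grip_width: 59.3
```

6.2 N means about 0.6 kg, so this one is full and goes in the crate. I'll carry it over at a height that clears the bottle.

```bash
python3 -m pendant '[{"linear":[0,0,20],"twist":0},{"linear":[0,0,50],"twist":0},{"linear":[0,0,80],"twist":0},{"linear":[0,0,90],"twist":0},{"linear":[0,20,90],"twist":-3},{"linear":[0,55,90],"twist":-7},{"linear":[0,95,90],"twist":-11},{"linear":[0,135,90],"twist":-15},{"linear":[0,175,90],"twist":-19},{"linear":[0,215,90],"twist":-23},{"linear":[0,255,90],"twist":-27},{"linear":[0,295,90],"twist":-31},{"linear":[-1,335,90],"twist":-35},{"linear":[-1,362,90],"twist":-38},{"linear":[-1,376,90],"twist":-38},{"linear":[-1,376,90],"twist":-38},{"linear":[-1,376,70],"twist":-38},{"linear":[-1,376,40],"twist":-38},{"linear":[-1,376,10],"twist":-38},{"linear":[-1,376,-10],"twist":-38}]'
```

```text
time: 12.55
tool_pos: [515.4, 320.4, 114.3]
tcp_rot: [3.14, -0.001, -1.453]
contact_force: [0.1, -0.1, -5.6]
grip_width: 59.4
```

```bash
python3 -m pendant '[{"linear":[0,0,-15],"twist":0},{"linear":[0,0,-30],"twist":0},{"linear":[0,0,-30],"twist":0}]'; python3 - <<'E'
from h import *
f,W,d=cap("wrist");f2,W2,_=cap("scene");np.save("wrist6.npy",W)
c=np.zeros((375,800,3),np.uint8);c[:,:600]=cv2.resize(f,(600,375));c[:200,600:]=cv2.resize(f2[60:210,370:520],(200,200));cv2.imwrite("pics/m6.png",c)
H=W[...,2];t=bot.get_obs()['tool_pos'];m=(H>36)&(H<50)&(np.hypot(W[...,0]-470,W[...,1]-317)<125)
r=cv2.minAreaRect(W[m][:,:2].astype(np.float32));print(t,r)
E
```

```text
time: 12.92
tool_pos: [515.1, 321.8, 84.9]
tcp_rot: [3.139, -0.001, -1.452]
contact_force: [-0.1, -0.7, -4.7]
grip_width: 59.4
[516.14381962 322.46569028  86.46197507] ((473.5375061035156, 316.4831848144531), (185.90191650390625, 105.16043090820312), 6.654008388519287)
```

View pics/m6.png

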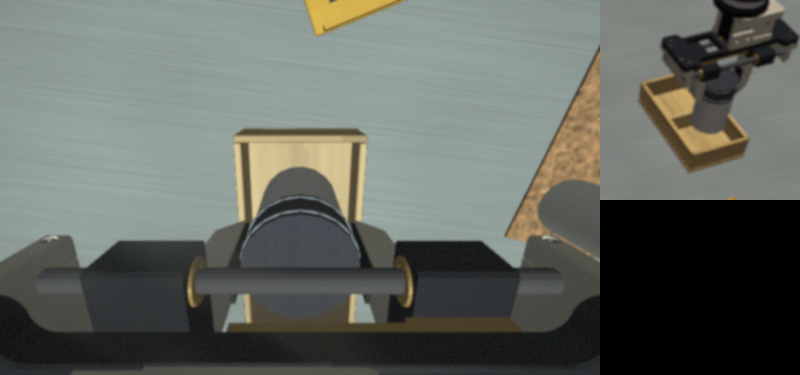

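The tin is centred above the far compartment of the crate. Lowering.

```bash
python3 -m pendant '[{"linear":[0,0,-15],"twist":0},{"linear":[0,0,-30],"twist":0},{"linear":[0,0,-40],"twist":0},{"linear":[0,0,-44],"twist":0},{"linear":[0,0,-46],"twist":0},{"linear":[0,0,-47],"twist":0},{"linear":[0,0,-47.5],"twist":0},{"linear":[0,0,-47.5],"twist":0}]'
```

```text
time: 14.02
tool_pos: [515.8, 322.4, 38.7]
tcp_rot: [-3.141, 0.0, -1.452]
contact_force: [0.3, 0.7, -5.9]
grip_width: 59.4
```

```bash
python3 -m pendant '[{"linear":[0,0,-0.5],"twist":0},{"linear":[0,0,-1],"twist":0},{"linear":[0,0,-1.5],"twist":0},{"linear":[0,0,-1.5],"twist":0}]'
```

```text
time: 14.52
tool_pos: [516.1, 322.6, 38.2]
tcp_rot: [-3.14, 0.0, -1.452]
contact_force: [-2.9, -1.4, 5.4]
grip_width: 59.8
```

```bash
python3 -m pendant '[{"linear":[0,0,0],"twist":0},{"linear":[0,0,0],"twist":0},{"linear":[0,0,0],"twist":0},{"linear":[0,0,0.5],"twist":0},{"linear":[0,0,10],"twist":0},{"linear":[0,0,30],"twist":0},{"linear":[0,0,60],"twist":0},{"linear":[0,0,102],"twist":0},{"linear":[20,-60,102],"twist":3},{"linear":[113,-378,102],"twist":13},{"linear":[113,-378,102],"twist":13},{"linear":[113,-378,102],"twist":13},{"linear":[113,-378,102],"twist":13},{"linear":[113,-378,102],"twist":13},{"linear":[113,-378,102],"twist":13},{"linear":[113,-378,102],"twist":13},{"linear":[113,-378,102],"twist":13},{"linear":[113,-378,102],"twist":13}]' 0
python3 - <<'E'
from h import *
f,W,d=cap("wrist");t=bot.get_obs();print(t['tool_pos'],t['tcp_rot'],t['contact_force'])
H=W[...,2]
m=(H>96.5)&(H<104)&(W[...,0]<676)
n,l,st,ce=cv2.connectedComponentsWithStats(m.astype(np.uint8))
for i in range(1,n):
    if st[i,4]>400:
        p=W[l==i];print(st[i],np.median(p,0).round(1),[np.round(x,1) for x in cv2.minEnclosingCircle(p[:,:2].astype(np.float32))])
E
```

```text
time: 16.77
tool_pos: [628.5, -53.6, 139.2]
tcp_rot: [-3.142, 0.0, -1.223]
contact_force: [0.3, -0.3, -0.1]
grip_width: 91.7
[628.54987916 -53.79293394 139.21126613] [-3.14145874e+00  8.39324396e-05 -1.22302734e+00] [-1.51452439 -0.63725957  0.32351425]
[ 159  108   84   83 5265] [643.2  43.6  99.9] [array([641.6,  43.4]), np.float64(30.4)]
[ 285  172   77   74 4387] [630.3 -56.1  99.9] [array([628.7, -56.7]), np.float64(30.4)]
```

```bash
python3 -m pendant '[{"linear":[0,-1,-20],"twist":0},{"linear":[0,-1,-45],"twist":0},{"linear":[0,-1,-70],"twist":0},{"linear":[0,-1,-90],"twist":0},{"linear":[0,-1,-103],"twist":0},{"linear":[0,-1,-103],"twist":0}]' && python3 -m pendant '[{"linear":[0,0,0],"twist":0},{"linear":[0,0,0],"twist":0},{"linear":[0,0,0],"twist":0},{"linear":[0,0,0],"twist":0},{"linear":[0,0,0],"twist":0}]' 255
```

```text
time: 17.58
tool_pos: [628.2, -55.9, 35.2]
tcp_rot: [3.14, 0.001, -1.224]
contact_force: [0.6, -0.6, -0.2]
grip_width: 91.6
time: 18.2
tool_pos: [628.9, -56.6, 36.3]
tcp_rot: [-3.141, -0.0, -1.225]
contact_force: [-1.4, 0.5, 2.1]
grip_width: 59.8
```

```bash
python3 -m pendant '[{"linear":[0,0,3],"twist":0},{"linear":[0,0,10],"twist":0},{"linear":[0,0,25],"twist":0},{"linear":[0,0,40],"twist":0},{"linear":[0,0,60],"twist":0},{"linear":[0,0,80],"twist":0},{"linear":[0,0,90],"twist":0},{"linear":[0,0,90],"twist":0},{"linear":[0,0,90],"twist":0},{"linear":[0,0,90],"twist":0}]'; for i in 1 2 3; do python3 -m pendant '[{"linear":[0,0,0],"twist":0}]' | grep -E "force|width"; done
```

```text
time: 19.45
tool_pos: [628.2, -56.5, 125.0]
tcp_rot: [3.14, 0.001, -1.225]
contact_force: [0.3, -0.1, -1.0]
grip_width: 59.7
contact_force: [-0.6, -0.0, -0.9]
grip_width: 59.5
contact_force: [1.0, 0.2, -0.8]
grip_width: 59.8
contact_force: [-0.4, 0.3, -1.9]
grip_width: 59.8
```

About 1.1 N, so it is used up and goes on the tray.

```bash
python3 -m pendant '[{"linear":[-6,-15,0],"twist":0},{"linear":[-18,-43,0],"twist":-1},{"linear":[-33,-78,0],"twist":-2},{"linear":[-48,-113,0],"twist":-3},{"linear":[-63,-148,0],"twist":-4},{"linear":[-78,-183,0],"twist":-5},{"linear":[-92,-217,0],"twist":-6},{"linear":[-101,-239,0],"twist":-6},{"linear":[-104,-245.5,0],"twist":-6},{"linear":[-104,-245.5,0],"twist":-6},{"linear":[-104,-245.5,0],"twist":-6},{"linear":[-104,-245.5,-25],"twist":-6},{"linear":[-104,-245.5,-50],"twist":-6},{"linear":[-104,-245.5,-65],"twist":-6},{"linear":[-104,-245.5,-65],"twist":-6}]'
python3 - <<'E'
from h import *
f,W,d=cap("wrist");t=bot.get_obs();print(t['tool_pos'],t['tcp_rot'],t['contact_force'])
H=W[...,2];m=(H>10)&(H<25)&(np.hypot(W[...,0]-480,W[...,1]+313)<125)
print(cv2.minAreaRect(W[m][:,:2].astype(np.float32)),W[m].max(0),W[m].min(0))
E
```

```text
time: 21.7
tool_pos: [524.4, -301.2, 60.0]
tcp_rot: [3.14, 0.002, -1.329]
contact_force: [0.5, -0.0, -1.6]
grip_width: 59.4
[ 525.02205488 -301.76936433   61.03421438] [ 3.14149468e+00  7.00605556e-05 -1.32935819e+00] [ 0.13793826  0.14981948 -0.71860813]
((482.6672668457031, -314.3851318359375), (186.9983673095703, 110.26473999023438), 13.994356155395508) [ 586.05208927 -238.87646224   21.34424972] [ 380.49948067 -388.17231931   10.00713779]
```

```bash
python3 -m pendant '[{"linear":[0,0,-12],"twist":0},{"linear":[0,0,-19],"twist":0},{"linear":[0,0,-22],"twist":0},{"linear":[0,0,-23.5],"twist":0},{"linear":[0,0,-24.5],"twist":0},{"linear":[0,0,-24.5],"twist":0}]';python3 -m pendant '[{"linear":[0,0,-0.5],"twist":0},{"linear":[0,0,-1],"twist":0},{"linear":[0,0,-1],"twist":0}]'
```

```text
time: 22.5
tool_pos: [524.8, -302.2, 36.6]
tcp_rot: [-3.141, -0.0, -1.33]
contact_force: [-0.7, -0.2, -1.3]
grip_width: 59.4
time: 22.88
tool_pos: [524.7, -302.1, 35.4]
tcp_rot: [3.142, -0.0, -1.33]
contact_force: [-0.8, -0.3, -0.7]
grip_width: 59.2
```

```bash
python3 -m pendant '[{"linear":[0,0,-0.5],"twist":0},{"linear":[0,0,-1],"twist":0},{"linear":[0,0,-1],"twist":0}]'
```

```text
time: 23.25
tool_pos: [524.8, -302.1, 35.3]
tcp_rot: [-3.141, -0.001, -1.33]
contact_force: [-3.0, 1.4, 6.1]
grip_width: 59.4
```

Contact made. Releasing, then moving to the third tin.

```bash
python3 -m pendant '[{"linear":[0,0,0],"twist":0},{"linear":[0,0,0],"twist":0},{"linear":[0,0,0],"twist":0},{"linear":[0,0,0.5],"twist":0},{"linear":[0,0,10],"twist":0},{"linear":[0,0,30],"twist":0},{"linear":[0,0,60],"twist":0},{"linear":[0,0,104],"twist":0},{"linear":[20,60,104],"twist":-3},{"linear":[117,345,104],"twist":-14},{"linear":[117,345,104],"twist":-14},{"linear":[117,345,104],"twist":-14},{"linear":[117,345,104],"twist":-14},{"linear":[117,345,104],"twist":-14},{"linear":[117,345,104],"twist":-14},{"linear":[117,345,104],"twist":-14},{"linear":[117,345,104],"twist":-14},{"linear":[117,345,104],"twist":-14}]' 0
python3 - <<'E'
from h import *
f,W,d=cap("wrist");f,W,d=cap("wrist");t=bot.get_obs();print(t['tool_pos'],t['tcp_rot'],t['contact_force'])
H=W[...,2]
m=(H>96.5)&(H<104)&(W[...,0]<676)
n,l,st,ce=cv2.connectedComponentsWithStats(m.astype(np.uint8))
for i in range(1,n):
    if st[i,4]>400:
        p=W[l==i];print(st[i],np.median(p,0).round(1),[np.round(x,1) for x in cv2.minEnclosingCircle(p[:,:2].astype(np.float32))])
m=(H>110)&(H<128);p=W[m];print("case minx",np.percentile(p[:,0],1) if len(p) else None)
E
```

```text
time: 25.5
tool_pos: [641.6, 41.4, 138.7]
tcp_rot: [-3.141, -0.0, -1.576]
contact_force: [0.0, -0.9, -0.0]
grip_width: 91.9
[641.66272306  41.87770312 138.61225492] [-3.14149033e+00 -1.35867435e-04 -1.57578112e+00] [ 0.05622459  0.47380219 -0.20000176]
[ 278  171   78   74 4431] [643.5  43.9  99.9] [array([642. ,  43.8]), np.float64(30.4)]
case minx 535.711572313158
```

```bash
python3 -m pendant '[{"linear":[0,0.5,-20],"twist":0},{"linear":[0,0.5,-45],"twist":0},{"linear":[0,0.5,-70],"twist":0},{"linear":[0,0.5,-90],"twist":0},{"linear":[0,0.5,-102],"twist":0},{"linear":[0,0.5,-102],"twist":0}]' && python3 -m pendant '[{"linear":[0,0,0],"twist":0},{"linear":[0,0,0],"twist":0},{"linear":[0,0,0],"twist":0},{"linear":[0,0,0],"twist":0},{"linear":[0,0,0],"twist":0}]' 255
```

```text
time: 26.35
tool_pos: [641.2, 43.2, 35.8]
tcp_rot: [3.14, -0.0, -1.575]
contact_force: [-0.3, 0.0, 0.2]
grip_width: 91.5
time: 26.98
tool_pos: [641.9, 43.4, 36.8]
tcp_rot: [-3.141, -0.0, -1.574]
contact_force: [-0.0, 0.8, 1.4]
grip_width: 59.5
```

```bash
python3 -m pendant '[{"linear":[0,0,3],"twist":0},{"linear":[0,0,10],"twist":0},{"linear":[0,0,25],"twist":0},{"linear":[0,0,40],"twist":0},{"linear":[0,0,60],"twist":0},{"linear":[0,0,80],"twist":0},{"linear":[0,0,90],"twist":0},{"linear":[0,0,90],"twist":0},{"linear":[0,0,90],"twist":0},{"linear":[0,0,90],"twist":0}]'; for i in 1 2 3; do python3 -m pendant '[{"linear":[0,0,0],"twist":0}]' | grep -E "force|width"; done
```

```text
time: 28.22
tool_pos: [641.2, 43.4, 125.5]
tcp_rot: [3.14, -0.0, -1.574]
contact_force: [-0.6, -0.2, -1.0]
grip_width: 59.2
contact_force: [0.8, 0.3, -1.1]
grip_width: 59.5
contact_force: [-0.3, 0.4, -1.0]
grip_width: 59.6
contact_force: [-0.2, 0.1, -2.0]
grip_width: 59.4
```

Also used up (about 1.1 N), so it goes in the tray's near slot, raised a little to pass over the other tin.

```bash
python3 -m pendant '[{"linear":[0,0,10],"twist":0},{"linear":[-7,-12,22],"twist":0},{"linear":[-20,-36,25],"twist":1},{"linear":[-38,-68,25],"twist":2},{"linear":[-56,-100,25],"twist":3},{"linear":[-75,-134,25],"twist":4},{"linear":[-94,-168,25],"twist":6},{"linear":[-113,-202,25],"twist":8},{"linear":[-132,-236,25],"twist":10},{"linear":[-151,-270,25],"twist":12},{"linear":[-170,-304,25],"twist":14},{"linear":[-188,-337,25],"twist":14},{"linear":[-200,-358,25],"twist":14},{"linear":[-205.5,-368,25],"twist":14},{"linear":[-205.5,-368,25],"twist":14},{"linear":[-205.5,-368,25],"twist":14},{"linear":[-205.5,-368,0],"twist":14},{"linear":[-205.5,-368,-30],"twist":14},{"linear":[-205.5,-368,-55],"twist":14},{"linear":[-205.5,-368,-65],"twist":14}]'
python3 -m pendant '[{"linear":[0,0,0],"twist":0},{"linear":[0,0,-12],"twist":0},{"linear":[0,0,-19],"twist":0},{"linear":[0,0,-22],"twist":0},{"linear":[0,0,-23.5],"twist":0},{"linear":[0,0,-24.5],"twist":0},{"linear":[0,0,-24.5],"twist":0}]'
```

```text
time: 31.1
tool_pos: [436.1, -323.2, 60.2]
tcp_rot: [3.14, 0.002, -1.329]
contact_force: [-0.6, -0.3, -1.7]
grip_width: 59.8
time: 31.98
tool_pos: [436.3, -324.7, 37.1]
tcp_rot: [-3.141, -0.0, -1.33]
contact_force: [-1.0, 0.8, -1.1]
grip_width: 59.3
```

```bash
python3 -m pendant '[{"linear":[0,0,-0.5],"twist":0},{"linear":[0,0,-1],"twist":0},{"linear":[0,0,-1.5],"twist":0},{"linear":[0,0,-1.5],"twist":0}]'; python3 -m pendant '[{"linear":[0,0,-0.3],"twist":0},{"linear":[0,0,-0.6],"twist":0},{"linear":[0,0,-0.6],"twist":0}]'
```

```text
time: 32.48
tool_pos: [436.3, -324.6, 35.8]
tcp_rot: [-3.141, -0.0, -1.33]
contact_force: [-1.0, 0.7, 3.4]
grip_width: 59.5
time: 32.85
tool_pos: [436.4, -324.6, 35.7]
tcp_rot: [-3.141, -0.001, -1.33]
contact_force: [-2.1, 3.0, 8.8]
grip_width: 59.7
```

```bash
python3 -m pendant '[{"linear":[0,0,0],"twist":0},{"linear":[0,0,0],"twist":0},{"linear":[0,0,0],"twist":0},{"linear":[0,0,0.5],"twist":0},{"linear":[0,0,10],"twist":0},{"linear":[0,0,30],"twist":0},{"linear":[0,0,60],"twist":0},{"linear":[0,0,105],"twist":0},{"linear":[0,0,160],"twist":0},{"linear":[-200,-150,160],"twist":0},{"linear":[-200,-150,160],"twist":0},{"linear":[-200,-150,160],"twist":0},{"linear":[-200,-150,160],"twist":0},{"linear":[-200,-150,160],"twist":0},{"linear":[-200,-150,160],"twist":0},{"linear":[-200,-150,160],"twist":0},{"linear":[-200,-150,160],"twist":0}]' 0
python3 - <<'E'
from h import *
f,W,d=cap("top");g,_,_=cap("scene");W0=np.load("top0.npy")
c=np.vstack([f[60:310],g[90:320]]);cv2.imwrite("pics/end.png",c)
H=W[...,2]
m=(H>85)&(H<115);n,l,st,ce=cv2.connectedComponentsWithStats(m.astype(np.uint8))
for i in range(1,n):
    if 300<st[i,4]<1500:
        p=W[l==i];print(ce[i].round(),np.median(p,0).round(1),cv2.minEnclosingCircle(p[:,:2].astype(np.float32)),np.percentile(p[:,2],[5,95]))
def mid(W,u0,v0,u1,v1,a,b):
    k=np.zeros(H.shape,bool);k[v0:v1,u0:u1]=1;k&=(W[...,2]>a)&(W[...,2]<b);return W[k].mean(0).round(1)
for nm,*r in(("bottle",268,190,312,234,140,180),("plate",165,110,240,175,7,25),("carab",410,100,470,165,5,25)):print(nm,mid(W0,*r),mid(W,*r))
E
```

```text
time: 34.98
tool_pos: [237.3, -473.9, 195.0]
tcp_rot: [-3.141, -0.0, -1.328]
contact_force: [0.6, -0.1, -0.5]
grip_width: 91.8
[463. 213.] [ 522.5 -298.5   96.1] ((523.3421020507812, -299.72088623046875), 30.49838638305664) [92.96212746 98.42591774]
[168. 217.] [513.7 321.4 100.2] ((513.9765014648438, 323.73748779296875), 30.529922485351562) [ 93.10622273 102.61961458]
[476. 255.] [ 435.1 -320.7   96. ] ((435.15338134765625, -322.1837463378906), 30.50749397277832) [92.95761978 98.26573466]
[344. 274.] [396.1 -48.   93.6] ((395.9221496582031, -48.79558181762695), 30.411725997924805) [91.03633951 95.67301645]
[398. 285.] [ 374.1 -158.3   93.3] ((374.1961975097656, -158.8375244140625), 30.40715980529785) [90.65113601 95.60473694]
bottle [520.4  62.1 167.2] [520.4  62.1 167.4]
plate [701.2 292.   11.1] [701.3 291.1  11.1]
carab [ 721.4 -286.7    9.5] [ 721.3 -286.     9.5]
```

View pics/end.png

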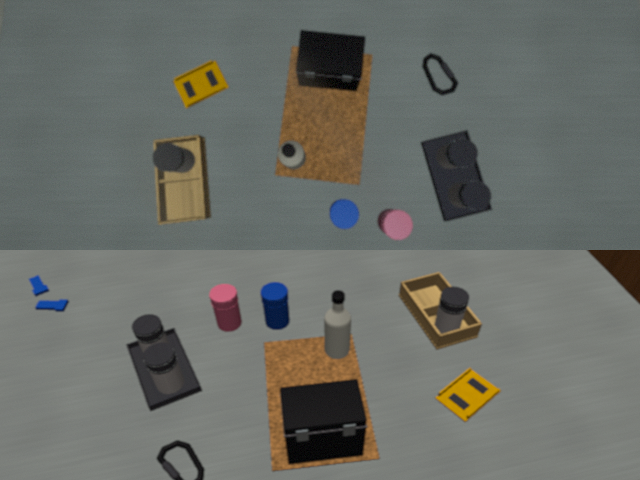

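All three tins stand upright in place: one in the crate's far compartment (168,157 in the top half of the picture) and two on the tray (461,153 and 474,195). The bottle, plate and carabiner have not moved by more than about 1 mm. Handing in.

```bash
python3 -c "
from plant import bot
print(bot.close_job())"
```

```text
the job is handed in; nothing more can be done
None
```

I weighed the three tins by lifting them. One pulled about 6.2 N, so it is full, and it now stands in the crate's far compartment. The other two pulled about 1.1 N each, so they are used up, and both stand on the tray. I handed the job in at about 35 s, and no verdict was reported.

**Last checks:** in the final top view the tops read about 100 mm in the crate and 96–98 mm on the tray, close to the 101 and 98 mm expected, so all three stand flat on their floors. Their positions agree with the intended spots to within about 4 mm. The bottle, plate and carabiner read within 1 mm of where they started, and the blue and pink look-alikes were not moved. The gripper was open and clear of everything.

**What went wrong:**
- **First grasp:** the finger tips really sit about 32 mm above the reported TCP. My first grasp therefore closed on the cap's top edge, slipped, and pressed on the tin with about 26 N.
- **Tilt:** opening the fingers then tipped that tin, the full one, by an estimated 0.45 rad, though single readings went up to 0.52. The limit is 0.6 rad. I eased it back upright, measured it level, corrected the height and had no trouble after that. The true peak tilt between pictures was not observed.

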